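# Nest the feed measures on the coop shelf

## Robot

A 6-joint arm with a two-finger parallel gripper is mounted at the origin on the work surface. World frame = base frame: x ahead of the robot, y to its left, z up, the work surface at z = 0. Lengths are in m, angles in degrees, forces in N, time in s.
With the tool pointing down it reaches from about 0.3 to 0.75 m from the base axis. Payload 8.5 kg.
Tool frame: the origin (TCP) lies on the mounting face of the last link; the fingertips stand tip_extent ahead of it and the grasp point (between the pads) lies 155 mm ahead of it (tip_extent is the distance from the TCP to the fingertips, in m); z points along the fingers, y is the line along which they close (so a half turn about z gives the same grasp; the last joint's range is limited). The gripper opens to 85 mm and grips with 20 to 120 N. Pads are 22 mm wide; open, the fingers measure 114 mm over their backs; the gripper's body (76 mm by 85 mm) begins 54 mm behind the grasp point. The pads swing forward as they close: fully open they stand 13 mm farther back than shut.
Start: joints at [-83.497, 21.807, 74.336, -0, 83.858, -12.336], TCP at [0.178, -0.521, 0.405] pointing down, gripper open.
Joint ranges: [-178.18, 178.18], [-50.72, 133.34], [12.68, 142.11], [-81.47, 261.47], [9.98, 163.14], [-165.26, 165.26]. Speed limits (degrees/s): [136.94, 136.94, 180, 180, 180, 180].

## Interface

Orientations are given as a 3x3 rotation matrix whose columns are the frame's x, y, z axes.
In Python, from rig import observe, get_image, camera_params, close_job, tip_extent gives the robot as it stands.
- The arm moves only by the shell command python3 -m creep 'ROWS' [FORCE]. ROWS is JSON, a list of rows, each an object with "jaw": the gripper's target within -1 to 1 (shut at 1, half-way at 0, fully open at -1); "travel": the shift along the world's x, y, z in mm, a list of three; "roll": the turn about the world's z in rad. A call has 1 to 12 rows; each row is the pose to reach, as a shift and turn from the pose commanded when the call began; what a row does not reach only later rows make up. A row lasts 1/10 s, in which the tool goes at most 50 mm and 8.59 degrees, less where a joint would pass 70% of its speed; a pose out of reach is approached as far as the arm can. A call with a gripper value outside its range is refused whole. The fingers move at their own pace and stop on an object; FORCE is the grip in N (left out, the last holds). Time passes only in rows, so rows that repeat a pose let the fingers close. It gives the time, the measured TCP pose, the force, the opening and the grip force at its end, in the units of the state.
- observe(): the state, without advancing time (a new reading comes with each control period).
- get_image(name): name is "side" or "top"; returns (picture, depth): 400x640x3 uint8, red, green, blue; 400x640 float32, m along the optical axis (not along the pixel's ray), 0 where there is no reading.
- camera_params(name): a dict with "mtx" (3x3 intrinsics, pixels), "extrinsics" (4x4, takes a point from camera to world coordinates). Camera axes: x right, y down, z forward; pixel columns grow to the right and rows downward; lengths in m; the calibration is good to about 2 mm. A picture is of the moment at which its call begins. camera_params takes no time and is no camera call.
- close_job(): hands the job in; it is judged then, once.
The state is a dict: "time_s": time; "q": joint angles; "qvel": joint speeds; "joint_efforts": joint torques, N m; "position": TCP position; "tool_rot": TCP orientation; "ft_force": force on the tool from outside, world axes, zero at the start; "wrist_torque": the same for the moment, N m; "grip_width": finger opening in m; "gripper_force": force on a finger pad.
Only numpy, scipy, OpenCV 4.12 (cv2) and the standard library are available. Lean on these libraries where they do the work, as an engineer would, in place of code of your own. Each camera call takes 0.05 s, during which the arm holds its last target. There are 200 camera calls.

## Task

Nest the three plastic feed measures on the shelf, largest first: set the yellow middle-sized one into the big green one, and once it stands flat inside, set the small orange one into the yellow one. Leave the green one standing where it is, have all of them upright and fully down inside each other (handles may point any way), and do not disturb the other things on the shelf.

Things in the scene. Friction and masses are not known exactly. Their poses are not given: they have to be found in the camera images.
- shelf: narrow mahogany shelf standing on the bench, 300 deep (x) by 1240 long (y), fixed; origin at bench height under its middle; its top is 70 above the origin; a low rail 20 high runs along the far (+x) edge, a white 150 square tile 8 thick lies at the left (+y) end. It may stand a little turned about z
- large_center (a point): centre (on the axis, half-way up) of the largest feed measure, a plastic cup in green: 75 high, outside diameter 130 at the rim, 116 at the base, wall 3, floor 6 thick. z: up its axis; its one strap handle points along -x. It stays where it stands; weighs about 170 g. The handle is like the others: it leaves at the rim, 20 wide, 5 thick, rising 12 degrees, out to 146 from the axis
- middle_center (a point): centre (on the axis, half-way up) of the middle feed measure, a plastic cup in yellow: 75 high, outside diameter 106 at the rim, 92 at the base, wall 3, floor 6 thick. z: up its axis; its one strap handle points along -x. About 120 g. Seated in the largest its centre is 6 above the largest's centre, it can shift about 9 sideways, and its handle passes over the other's rim; turned well aside from the other handle, it leaves the fingers room
- middle_grip (a point): grip point in the middle of the middle measure's handle (half-way across and through the strap), 96 out from the cup's axis and 44 above the cup centre; same axes as the cup (handle runs out along -x). The strap is 20 wide (along y) and 5 thick, leaves the cup at the rim and rises 12 degrees outward; it reaches from 52 to about 133 from the axis. The fingers can close on its two 20 mm apart edges from above
- small_center (a point): centre (on the axis, half-way up) of the smallest feed measure, a plastic cup in orange: 75 high, outside diameter 82 at the rim, 68 at the base, wall 3, floor 6 thick. z: up its axis; its one strap handle points along -x. About 80 g. Seated in the middle one its centre is 6 above the middle one's centre, it can shift about 9 sideways, and its handle passes over the other rims; turned well aside from the other handles it leaves the fingers room
- small_grip (a point): grip point in the middle of the smallest measure's handle (half-way across and through the strap), 84 out from the cup's axis and 44 above the cup centre; same axes as the cup (handle runs out along -x). The strap is 20 wide (along y) and 5 thick, leaves the cup at the rim and rises 12 degrees outward; it reaches from 40 to about 121 from the axis. The fingers can close on its two 20 mm apart edges from above
- pin_jar_center (a point): centre, half-way up, of the closed stainless hinge-pin jar, 72 in diameter, 96 high, standing at the back of the shelf
- amber_bottle_center (a point): centre, half-way up, of the empty amber glass bottle, 62 in diameter, 158 high, standing at the back of the shelf
- grease_tub_center (a point): centre, half-way up, of the blue plastic grease tub with its flip-top lid shut, 86 in diameter, 70 high, standing at the back of the shelf
- dowels_center (a point): centre of a bundle of five short wooden dowels held by a steel spring clip, 54 wide (across), 154 long (along the point's y), 36 high with the clip's wires to 53, lying near the right (-y) end of the shelf

How it is judged:
By the outcome, as a careful person would: the job done as asked, in the order asked, and still so for the second after the job is handed in, with the robot touching nothing.
It also fails if it takes over 67 s, if anything falls off the work surface, if the arm or the gripper's body presses on something with over 40 N, if the wrist force passes 120 N, or if a joint passes its speed limit or range.

## Working session

There is one attempt and no reset: what is moved stays moved. The work goes in short steps, Python scripts to look and compute and a shell command to move; the robot and the scene stay as the last step left them, time stands still between calls to the robot, and variables do not carry over. Pictures are saved under pics/ and viewed, at most 10 in all, crops included, and the job is handed in when it is done.

```bash
mkdir -p pics; python3 - <<'E'
from rig import *
import cv2,numpy as np
print(tip_extent); s=observe(); print(s)
for n in("top","side"):
    p,d=get_image(n); c=camera_params(n); print(n,c["mtx"].round(1).tolist(),c["extrinsics"].round(3).tolist())
    cv2.imwrite(f"pics/{n}0.png",p[:,:,::-1]); np.savez(f"{n}0.npz",p=p,d=d)
E
```

```text
0.1734
{'time_s': 0.0, 'q': array([-8.34956810e+01,  2.18427715e+01,  7.43858379e+01,  1.01571323e-03,
        8.38574846e+01, -1.23377652e+01]), 'qvel': array([ 0.04985067, -0.06035587,  0.01183704,  0.05370787,  0.02747175,
       -0.05752916]), 'joint_efforts': array([ 3.03979519e-03, -4.48457623e+01, -2.31275278e+01,  1.26120153e-05,
        4.82552889e-03, -8.15361517e-06]), 'position': array([ 0.17760515, -0.52049312,  0.4040885 ]), 'tool_rot': array([[ 9.46412941e-01,  3.22959010e-01, -1.52702006e-04],
       [ 3.22958869e-01, -9.46411821e-01,  1.49494792e-03],
       [ 3.38287917e-04, -1.46415452e-03, -9.99998871e-01]]), 'ft_force': array([-0.03880576,  0.67219596,  0.7878431 ]), 'wrist_torque': array([ 0.0248954 ,  0.02047284, -0.02095958]), 'gripper_force': 0.0, 'grip_width': 0.08539397484125605}
top [[442.9, 0.0, 318.2], [0.0, 442.9, 204.7], [0.0, 0.0, 1.0]] [[0.016, -0.994, 0.11, 0.466], [-1.0, -0.015, 0.007, -0.026], [-0.005, -0.11, -0.994, 1.218], [0.0, 0.0, 0.0, 1.0]]
side [[452.6, 0.0, 325.0], [0.0, 452.6, 203.8], [0.0, 0.0, 1.0]] [[-0.762, -0.486, 0.428, -0.011], [-0.648, 0.566, -0.51, 0.663], [0.006, -0.666, -0.746, 1.155], [0.0, 0.0, 0.0, 1.0]]
```

View pics/top0.png

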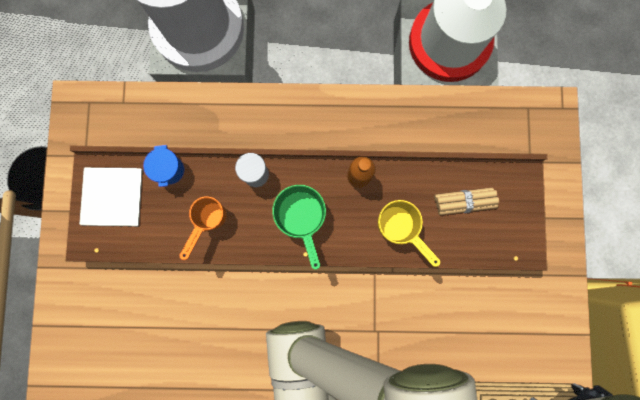

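View pics/side0.png

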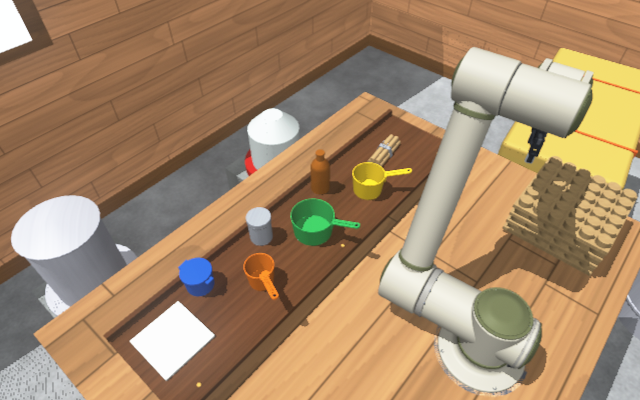

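The top view shows orange at about (206,214) with its handle tip at (184,257), green at (299,212) with its tip at (316,266), and yellow at (401,222) with its tip at (436,263). The handles all point toward the robot.

```bash
cat > h.py <<'E'
import cv2,numpy as np
from scipy.optimize import least_squares
from rig import *
HUE={"green":(50,85),"yellow":(24,34),"orange":(5,16),"blue":(105,130)}
R={"green":.065,"yellow":.053,"orange":.041}; IN={"green":.054,"yellow":.043,"orange":.031}
def mask(p,c):
    hsv=cv2.cvtColor(np.ascontiguousarray(p),cv2.COLOR_RGB2HSV); a,b=HUE[c]
    m=cv2.inRange(hsv,(a,170 if c=="orange" else 120,110),(b,255,255))
    n,l,s,_=cv2.connectedComponentsWithStats(m)
    return l,s
def pts(n,p,d,m):
    c=camera_params(n); v,u=np.nonzero(m&(d>0)); z=d[v,u]
    X=np.c_[(u-c["mtx"][0,2])/c["mtx"][0,0]*z,(v-c["mtx"][1,2])/c["mtx"][1,1]*z,z]
    E=c["extrinsics"]; return X@E[:3,:3].T+E[:3,3]
def allpts(n,p,d,c,xr=(.25,.75),yr=(-.65,.65),zr=(.06,.5)):
    hsv=cv2.cvtColor(np.ascontiguousarray(p),cv2.COLOR_RGB2HSV); a,b=HUE[c]
    m=cv2.inRange(hsv,(a,170,90),(b,255,255))>0
    P=pts(n,p,d,m); k=(P[:,0]>xr[0])&(P[:,0]<xr[1])&(abs(P[:,1])<.65)&(P[:,2]>zr[0])&(P[:,2]<zr[1])
    return P[k]
E
python3 - <<'E'
from h import *
from rig import *
for n in("top","side"):
    f=np.load(n+"0.npz"); p,d=f["p"],f["d"]
    for c in R:
        P=allpts(n,p,d,c)
        if len(P)<50: print(n,c,len(P)); continue
        z=np.percentile(P[:,2],[1,10,50,90,99]).round(3)
        rim=P[(P[:,2]>.137)&(P[:,2]<.15)]
        g=np.median(P,0)[:2]
        for _ in range(4):
            k=abs(np.hypot(*(rim[:,:2]-g).T)-R[c])<(.02 if _<2 else .008)
            r=least_squares(lambda q:np.hypot(*(rim[k,:2]-q[:2]).T)-q[2],[*g,R[c]],loss="soft_l1",f_scale=.002).x; g=r[:2]
        far=P[np.hypot(*(P[:,:2]-g).T)>R[c]+.012]; far=far[far[:,2]>.14]
        v=far[:,:2]-g; a=np.degrees(np.arctan2(*v.mean(0)[::-1]))
        print(n,c,len(P),"z",z,"c",g.round(4),"r",r[2].round(4),k.sum(),"ang",a.round(1),"maxout",np.hypot(*v.T).max().round(3),"hz",np.median(far[:,2]).round(3),len(far))
E
```

```text
top green 43
top yellow 1660 z [0.069 0.074 0.079 0.147 0.161] c [ 0.5466 -0.2185] r 0.0509 206 ang -139.8 maxout 0.132 hz 0.155 148
top orange 1568 z [0.067 0.075 0.143 0.197 0.23 ] c [0.5603 0.2534] r 0.0392 199 ang -77.9 maxout 0.42 hz 0.185 643
side green 418 z [0.071 0.073 0.077 0.153 0.161] c [ 0.6348 -0.0025] r 0.065 0 ang 174.3 maxout 0.201 hz 0.151 122
side yellow 1099 z [0.072 0.079 0.117 0.147 0.16 ] c [ 0.5482 -0.2172] r 0.0512 168 ang -140.2 maxout 0.13 hz 0.155 107
side orange 1715 z [0.068 0.077 0.13  0.184 0.228] c [0.5613 0.256 ] r 0.0395 196 ang -79.3 maxout 0.412 hz 0.167 549
```

```bash
cat >> h.py <<'E'
HUE["green"]=(62,85)
def cup(n,p,d,c,g,zr,out=True):
    a,b=(60,90) if c=="green" else HUE[c]
    hsv=cv2.cvtColor(np.ascontiguousarray(p),cv2.COLOR_RGB2HSV)
    P=pts(n,p,d,cv2.inRange(hsv,(a,130,60),(b,255,255))>0); g=np.array(g)
    P=P[(np.hypot(*(P[:,:2]-g).T)<R[c]+.1)&(P[:,2]>.06)]
    rim=P[abs(P[:,2]-zr)<.007]
    for i in range(6):
        k=abs(np.hypot(*(rim[:,:2]-g).T)-R[c])<(.03 if i<3 else .008)
        if k.sum()<8: print(n,c,"few",k.sum(),len(P));return
        r=least_squares(lambda q:np.hypot(*(rim[k,:2]-q[:2]).T)-q[2],[*g,R[c]],loss="soft_l1",f_scale=.002).x; g=r[:2]
    far=P[(np.hypot(*(P[:,:2]-g).T)>R[c]+.012)&(P[:,2]>zr-.005)]; v=far[:,:2]-g
    a=np.degrees(np.arctan2(*v.mean(0)[::-1])) if len(far) else np.nan
    print(n,c,len(P),"zmin/max",np.percentile(P[:,2],[1,99]).round(3),"c",g.round(4),"r",r[2].round(4),k.sum(),"rimz",np.median(rim[k,2]).round(4),"ang",np.round(a,1),"out",np.hypot(*v.T).max().round(3) if len(far) else 0,"hz",np.median(far[:,2]).round(3) if len(far) else 0)
    return g,a
E
python3 - <<'E'
from h import *
for n in("top","side"):
    f=np.load(n+"0.npz"); p,d=f["p"],f["d"]
    print(cv2.cvtColor(p,cv2.COLOR_RGB2HSV)[[212,205],[299,305]] if n=="top" else "")
    for c,g in (("green",(.56,.02)),("yellow",(.547,-.218)),("orange",(.56,.255))): cup(n,p,d,c,g,.145)
# others & shelf
f=np.load("top0.npz")
for nm,(u,v) in dict(bottle=(362,167),jar=(250,167),tub=(161,165)).items():
    m=np.zeros(f["d"].shape,bool); m[v-3:v+4,u-3:u+4]=1; print(nm,pts("top",f["p"],f["d"],m).mean(0).round(3))
E
```

```text
[[ 68 153 231]
 [ 68 155 231]]
top green 2404 zmin/max [0.071 0.161] c [0.5685 0.0272] r 0.0627 234 rimz 0.1441 ang -161.9 out 0.144 hz 0.155
top yellow 1789 zmin/max [0.07  0.162] c [ 0.5461 -0.2189] r 0.0512 222 rimz 0.1445 ang -140.0 out 0.132 hz 0.155
top orange 8337 zmin/max [0.065 0.156] c [0.5603 0.2535] r 0.0392 193 rimz 0.1442 ang 157.7 out 0.121 hz 0.156

side green 1717 zmin/max [0.072 0.16 ] c [0.5698 0.0293] r 0.0628 188 rimz 0.143 ang -162.1 out 0.144 hz 0.155
side yellow 1096 zmin/max [0.073 0.16 ] c [ 0.5483 -0.2172] r 0.0512 158 rimz 0.143 ang -140.3 out 0.13 hz 0.155
side orange 5918 zmin/max [0.064 0.157] c [0.5613 0.2559] r 0.0396 184 rimz 0.1435 ang 157.0 out 0.12 hz 0.155
bottle [ 0.663 -0.118  0.224]
jar [0.671 0.147 0.166]
tub [0.678 0.372 0.14 ]
```

```bash
python3 -m creep '[{"jaw":0,"travel":[296,241,0],"roll":0.37},{"jaw":0,"travel":[296,241,0],"roll":0.37},{"jaw":0,"travel":[296,241,0],"roll":0.37},{"jaw":0,"travel":[296,241,0],"roll":0.37},{"jaw":0,"travel":[296,241,0],"roll":0.37},{"jaw":0,"travel":[296,241,0],"roll":0.37},{"jaw":0,"travel":[296,241,0],"roll":0.37},{"jaw":0,"travel":[296,241,0],"roll":0.37},{"jaw":0,"travel":[296,241,-50],"roll":0.37},{"jaw":0,"travel":[296,241,-60],"roll":0.37},{"jaw":0,"travel":[296,241,-60],"roll":0.37},{"jaw":0,"travel":[296,241,-60],"roll":0.37}]' 100
python3 - <<'E'
from rig import *
import cv2
p,d=get_image("side"); cv2.imwrite("pics/s1.png",cv2.resize(p[60:300,260:580,::-1],None,fx=2,fy=2))
s=observe(); print(s["position"],s["tool_rot"].round(3).tolist(),s["q"].round(1))
E
```

```text
time_s: 1.3
position: [0.4735, -0.2803, 0.3461]
tool_rot: [[0.766, 0.642, 0.001], [0.642, -0.766, -0.001], [0.0, 0.001, -1.0]]
ft_force: [-0.1, -0.2, -0.7]
grip_width: 0.0427
gripper_force: 0.0
[ 0.47341092 -0.28030284  0.34641724] [[0.766, 0.642, 0.002], [0.642, -0.766, -0.002], [0.0, 0.003, -1.0]] [-43.   24.6  80.   -0.   75.3   7.1]
```

View pics/s1.png

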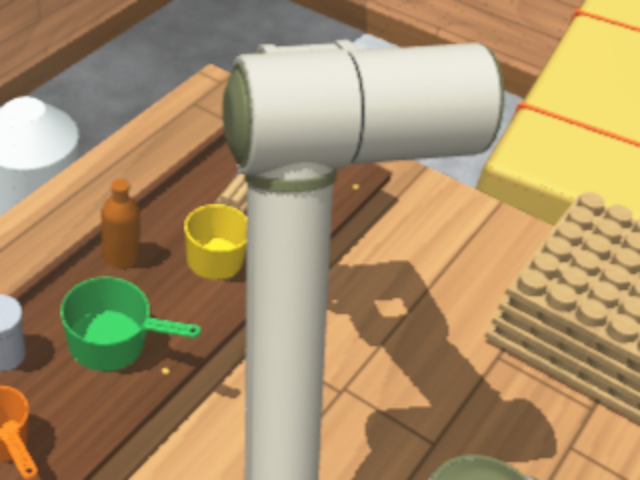

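The forearm hides the gripper, and the yellow cup at crop (216,240) is undisturbed. The measured TCP matches the plan, so I'll descend and close.

```bash
python3 -m creep '[{"jaw":0,"travel":[0,0,-20],"roll":0},{"jaw":0,"travel":[0,0,-41],"roll":0},{"jaw":0,"travel":[0,0,-41],"roll":0},{"jaw":1,"travel":[0,0,-41],"roll":0},{"jaw":1,"travel":[0,0,-41],"roll":0},{"jaw":1,"travel":[0,0,-41],"roll":0},{"jaw":1,"travel":[0,0,-41],"roll":0},{"jaw":1,"travel":[0,0,-41],"roll":0},{"jaw":1,"travel":[0,0,-41],"roll":0},{"jaw":1,"travel":[0,0,-41],"roll":0}]' 100
```

```text
time_s: 2.35
position: [0.4736, -0.2799, 0.3054]
tool_rot: [[0.766, 0.643, 0.002], [0.643, -0.766, -0.003], [-0.0, 0.003, -1.0]]
ft_force: [-1.9, -1.8, 6.4]
grip_width: 0.0175
gripper_force: 97.4
```

```bash
python3 -m creep '[{"jaw":1,"travel":[0,0,10],"roll":0},{"jaw":1,"travel":[0,0,30],"roll":0},{"jaw":1,"travel":[0,0,60],"roll":0},{"jaw":1,"travel":[0,0,90],"roll":0},{"jaw":1,"travel":[0,0,115],"roll":0},{"jaw":1,"travel":[0,0,115],"roll":0},{"jaw":1,"travel":[0,0,115],"roll":0}]' 100
python3 - <<'E'
from h import *
for n in("top","side"):
    p,d=get_image(n); cv2.imwrite(f"pics/{n}2.png",cv2.resize(p[60:300,220:540,::-1],None,fx=2,fy=2)); np.savez(n+"2.npz",p=p,d=d)
    cup(n,p,d,"yellow",(.547,-.218),.26)
    a,b=HUE["yellow"]; P=pts(n,p,d,cv2.inRange(cv2.cvtColor(p,cv2.COLOR_RGB2HSV),(a,130,60),(b,255,255))>0)
    P=P[(np.hypot(P[:,0]-.547,P[:,1]+.218)<.06)&(P[:,2]>.16)]
    top=P[P[:,2]>.245]; A=np.c_[top[:,:2]-[.547,-.218],np.ones(len(top))]; print(np.linalg.lstsq(A,top[:,2],rcond=None)[0].round(3),len(top))
E
```

```text
time_s: 3.05
position: [0.4734, -0.2793, 0.419]
tool_rot: [[0.766, 0.643, 0.0], [0.643, -0.766, -0.0], [0.0, 0.0, -1.0]]
ft_force: [-0.1, -1.5, -1.5]
grip_width: 0.0174
gripper_force: 97.8
top yellow 1905 zmin/max [0.073 0.261] c [ 0.5457 -0.2183] r 0.0513 256 rimz 0.2571 ang -140.4 out 0.067 hz 0.261
[-0.037  0.017  0.255] 329
side yellow 985 zmin/max [0.185 0.257] c [ 0.5485 -0.2157] r 0.051 70 rimz 0.2555 ang nan out 0 hz 0
[0.004 0.014 0.251] 180
```

View pics/side2.png

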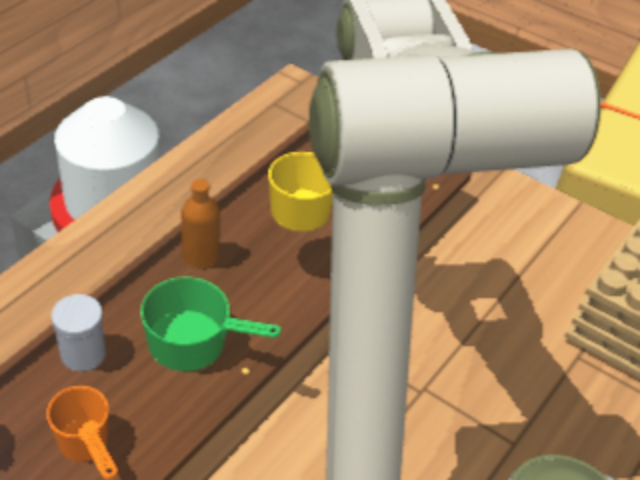

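The side view shows yellow held level at crop (300,190), clear of the shelf. Next I'll turn it first, staying clear of the bottle, then move it over green.

```bash
python3 -m creep '[{"jaw":1,"travel":[0,0,0],"roll":0.13},{"jaw":1,"travel":[0,0,0],"roll":0.26},{"jaw":1,"travel":[0,0,0],"roll":0.39},{"jaw":1,"travel":[0,0,0],"roll":0.524},{"jaw":1,"travel":[10,35,0],"roll":0.524},{"jaw":1,"travel":[20,70,0],"roll":0.524},{"jaw":1,"travel":[31,109,0],"roll":0.524},{"jaw":1,"travel":[43,149,0],"roll":0.524},{"jaw":1,"travel":[53,189,0],"roll":0.524},{"jaw":1,"travel":[62,217,0],"roll":0.524},{"jaw":1,"travel":[62,217,0],"roll":0.524},{"jaw":1,"travel":[62,217,0],"roll":0.524}]' 100
python3 - <<'E'
from h import *
print(observe()["position"])
for n in("top","side"):
    p,d=get_image(n)
    cup(n,p,d,"yellow",(.569,.028),.257); cup(n,p,d,"green",(.569,.028),.145)
    if n=="top": cv2.imwrite(f"pics/{n}3.png",cv2.resize(p[120:320,200:440,::-1],None,fx=3,fy=3))
E
```

```text
time_s: 4.35
position: [0.5357, -0.0622, 0.4178]
tool_rot: [[0.34, 0.94, -0.002], [0.94, -0.34, 0.0], [-0.0, -0.002, -1.0]]
ft_force: [-0.1, 0.1, -1.0]
grip_width: 0.0174
gripper_force: 97.8
[ 0.53568283 -0.06223189  0.41781807]
top yellow 1065 zmin/max [0.074 0.259] c [0.5678 0.027 ] r 0.0506 140 rimz 0.2549 ang nan out 0 hz 0
top green 250 zmin/max [0.072 0.158] c [0.5012 0.0415] r 0.0588 8 rimz 0.1491 ang nan out 0 hz 0
side yellow 1397 zmin/max [0.181 0.264] c [0.5689 0.0275] r 0.0512 194 rimz 0.2548 ang -110.4 out 0.089 hz 0.262
side green 1149 zmin/max [0.072 0.161] c [0.5703 0.0295] r 0.0628 123 rimz 0.1435 ang -162.1 out 0.145 hz 0.155
```

View pics/top3.png

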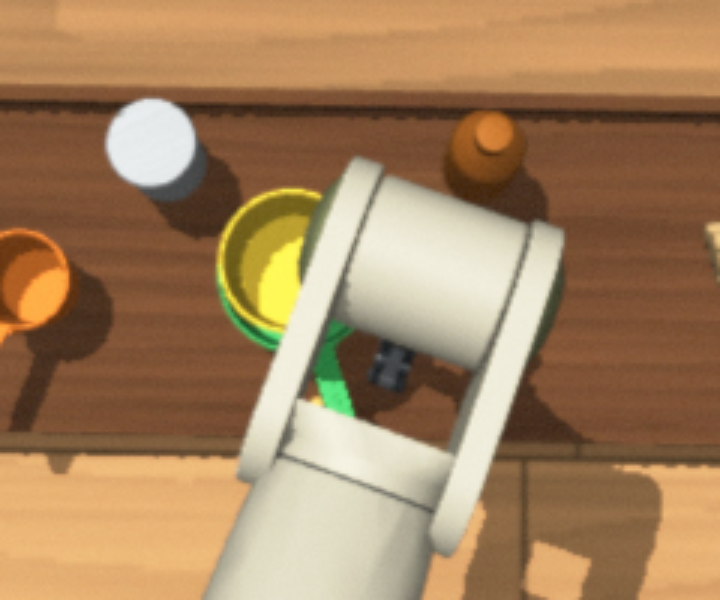

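Yellow sits above green within about 2 mm, centred near crop (290,265), and its handle is well aside from green's. Lowering it now.

```bash
python3 -m creep '[{"jaw":1,"travel":[1,2,-20],"roll":0},{"jaw":1,"travel":[1,2,-40],"roll":0},{"jaw":1,"travel":[1,2,-55],"roll":0},{"jaw":1,"travel":[1,2,-70],"roll":0},{"jaw":1,"travel":[1,2,-80],"roll":0},{"jaw":1,"travel":[1,2,-90],"roll":0},{"jaw":1,"travel":[1,2,-96],"roll":0},{"jaw":1,"travel":[1,2,-101],"roll":0},{"jaw":1,"travel":[1,2,-101],"roll":0},{"jaw":1,"travel":[1,2,-101],"roll":0}]' 100; python3 -m creep '[{"jaw":1,"travel":[0,0,-2],"roll":0},{"jaw":1,"travel":[0,0,-3],"roll":0},{"jaw":1,"travel":[0,0,-3],"roll":0}]'
```

```text
time_s: 5.45
position: [0.5367, -0.0605, 0.318]
tool_rot: [[0.341, 0.94, 0.001], [0.94, -0.341, -0.0], [0.0, 0.001, -1.0]]
ft_force: [-0.1, -0.0, -2.0]
grip_width: 0.0175
gripper_force: 97.7
time_s: 5.75
position: [0.5366, -0.0605, 0.3147]
tool_rot: [[0.341, 0.94, -0.0], [0.94, -0.341, -0.0], [-0.0, -0.0, -1.0]]
ft_force: [-0.6, -0.8, -1.3]
grip_width: 0.0175
gripper_force: 97.8
```

```bash
python3 -m creep '[{"jaw":1,"travel":[0,0,-1],"roll":0},{"jaw":1,"travel":[0,0,-2],"roll":0},{"jaw":1,"travel":[0,0,-3],"roll":0},{"jaw":1,"travel":[0,0,-3],"roll":0}]';  python3 - <<'E'
from h import *
for n in("top","side"):
    p,d=get_image(n)
    cup(n,p,d,"yellow",(.569,.028),.151); cup(n,p,d,"green",(.569,.028),.145)
E
```

```text
time_s: 6.15
position: [0.5366, -0.0606, 0.3118]
tool_rot: [[0.341, 0.94, 0.0], [0.94, -0.341, -0.0], [0.0, 0.0, -1.0]]
ft_force: [0.3, 0.1, 0.5]
grip_width: 0.017
gripper_force: 97.8
top yellow 931 zmin/max [0.077 0.155] c [0.5693 0.0284] r 0.0508 120 rimz 0.1503 ang nan out 0 hz 0
top green 271 zmin/max [0.082 0.151] c [0.5686 0.0257] r 0.0637 142 rimz 0.144 ang -161.1 out 0.089 hz 0.15
side yellow 1000 zmin/max [0.078 0.159] c [0.5703 0.0301] r 0.0513 192 rimz 0.1497 ang -110.1 out 0.093 hz 0.157
side green 683 zmin/max [0.073 0.162] c [0.5696 0.0289] r 0.0633 117 rimz 0.1423 ang -162.1 out 0.144 hz 0.155
```

```bash
python3 -m creep '[{"jaw":0.4,"travel":[0,0,0],"roll":0},{"jaw":0.1,"travel":[0,0,0],"roll":0},{"jaw":0.1,"travel":[0,0,0],"roll":0},{"jaw":0.1,"travel":[0,0,0],"roll":0},{"jaw":0.1,"travel":[0,0,15],"roll":0},{"jaw":0.1,"travel":[0,0,40],"roll":0},{"jaw":0.1,"travel":[0,0,80],"roll":0},{"jaw":0.1,"travel":[0,0,125],"roll":0},{"jaw":0.1,"travel":[0,0,125],"roll":0}]';  python3 - <<'E'
from h import *
for n in("top","side"):
    p,d=get_image(n)
    cup(n,p,d,"yellow",(.569,.028),.151); cup(n,p,d,"green",(.569,.028),.145)
E
```

```text
time_s: 7.15
position: [0.5365, -0.0604, 0.4426]
tool_rot: [[0.341, 0.94, 0.011], [0.94, -0.341, -0.004], [0.0, 0.011, -1.0]]
ft_force: [0.8, -0.9, 0.8]
grip_width: 0.0387
gripper_force: 0.0
top yellow 719 zmin/max [0.074 0.527] c [0.5691 0.028 ] r 0.0509 110 rimz 0.1505 ang -152.1 out 0.073 hz 0.5
top green 414 zmin/max [0.075 0.16 ] c [0.5684 0.0254] r 0.064 149 rimz 0.1446 ang -162.6 out 0.129 hz 0.154
side yellow 1081 zmin/max [0.077 0.166] c [0.5706 0.0296] r 0.0513 190 rimz 0.149 ang -110.2 out 0.132 hz 0.161
side green 682 zmin/max [0.073 0.162] c [0.5698 0.0294] r 0.0634 120 rimz 0.1428 ang -162.2 out 0.144 hz 0.156
```

```bash
python3 -m creep '[{"jaw":0,"travel":[-59,350,0],"roll":1.524},{"jaw":0,"travel":[-59,350,0],"roll":1.524},{"jaw":0,"travel":[-59,350,0],"roll":1.524},{"jaw":0,"travel":[-59,350,0],"roll":1.524},{"jaw":0,"travel":[-59,350,0],"roll":1.524},{"jaw":0,"travel":[-59,350,0],"roll":1.524},{"jaw":0,"travel":[-59,350,0],"roll":1.524},{"jaw":0,"travel":[-59,350,0],"roll":1.524},{"jaw":0,"travel":[-59,350,0],"roll":1.524},{"jaw":0,"travel":[-59,350,0],"roll":1.524},{"jaw":0,"travel":[-59,350,0],"roll":1.524},{"jaw":0,"travel":[-59,350,-40],"roll":1.524}]'; python3 -m creep '[{"jaw":0,"travel":[0,0,-45],"roll":0},{"jaw":0,"travel":[0,0,-45],"roll":0},{"jaw":0,"travel":[0,0,-45],"roll":0}]'
python3 - <<'E'
from h import *
for n in("top","side"):
    p,d=get_image(n)
    cup(n,p,d,"orange",(.561,.255),.145)
    if n=="side": cv2.imwrite(f"pics/{n}4.png",cv2.resize(p[150:350,150:450,::-1],None,fx=2.5,fy=2.5))
E
```

```text
time_s: 8.45
position: [0.4779, 0.2896, 0.3993]
tool_rot: [[-0.922, 0.387, 0.008], [0.387, 0.922, 0.003], [-0.006, 0.005, -1.0]]
ft_force: [1.1, 0.7, -0.2]
grip_width: 0.0429
gripper_force: 0.0
time_s: 8.75
position: [0.4779, 0.2895, 0.3521]
tool_rot: [[-0.922, 0.386, -0.001], [0.386, 0.922, -0.0], [0.001, -0.001, -1.0]]
ft_force: [-1.4, 0.3, 0.8]
grip_width: 0.043
gripper_force: 0.0
top orange 7284 zmin/max [0.065 0.15 ] c [0.5604 0.2536] r 0.0392 186 rimz 0.1438 ang 167.3 out 0.116 hz 0.153
side orange few 0 3837
```

View pics/side4.png

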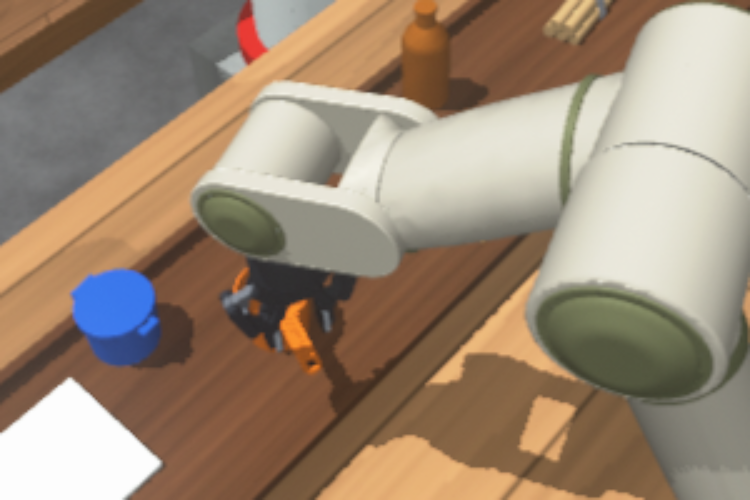

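The fingers straddle the orange handle at about crop (300,325). Descending and gripping.

```bash
python3 -m creep '[{"jaw":0,"travel":[0,0,-22],"roll":0},{"jaw":0,"travel":[0,0,-43],"roll":0},{"jaw":0,"travel":[0,0,-43],"roll":0},{"jaw":1,"travel":[0,0,-43],"roll":0},{"jaw":1,"travel":[0,0,-43],"roll":0},{"jaw":1,"travel":[0,0,-43],"roll":0},{"jaw":1,"travel":[0,0,-43],"roll":0},{"jaw":1,"travel":[0,0,-43],"roll":0},{"jaw":1,"travel":[0,0,-43],"roll":0}]' 100; python3 -m creep '[{"jaw":1,"travel":[0,0,10],"roll":0},{"jaw":1,"travel":[0,0,30],"roll":0},{"jaw":1,"travel":[0,0,60],"roll":0},{"jaw":1,"travel":[0,0,90],"roll":0},{"jaw":1,"travel":[0,0,125],"roll":0},{"jaw":1,"travel":[0,0,125],"roll":0},{"jaw":1,"travel":[0,0,125],"roll":0}]' 100
python3 - <<'E'
from h import *
for n in("top","side"):
    p,d=get_image(n)
    cup(n,p,d,"orange",(.561,.255),.27)
    if n=="top": cv2.imwrite(f"pics/{n}5.png",cv2.resize(p[120:320,100:400,::-1],None,fx=2.5,fy=2.5))
E
```

```text
time_s: 9.75
position: [0.4775, 0.2897, 0.3103]
tool_rot: [[-0.923, 0.384, 0.002], [0.384, 0.923, 0.001], [-0.001, 0.002, -1.0]]
ft_force: [-2.3, 1.8, 7.2]
grip_width: 0.017
gripper_force: 97.6
time_s: 10.45
position: [0.4774, 0.2893, 0.4346]
tool_rot: [[-0.923, 0.385, 0.002], [0.385, 0.923, 0.0], [-0.001, 0.001, -1.0]]
ft_force: [-0.3, -0.5, -1.1]
grip_width: 0.0171
gripper_force: 97.9
top orange 7892 zmin/max [0.065 0.273] c [0.5595 0.2538] r 0.0393 212 rimz 0.2673 ang 166.9 out 0.087 hz 0.275
side orange few 1 4757
```

View pics/top5.png

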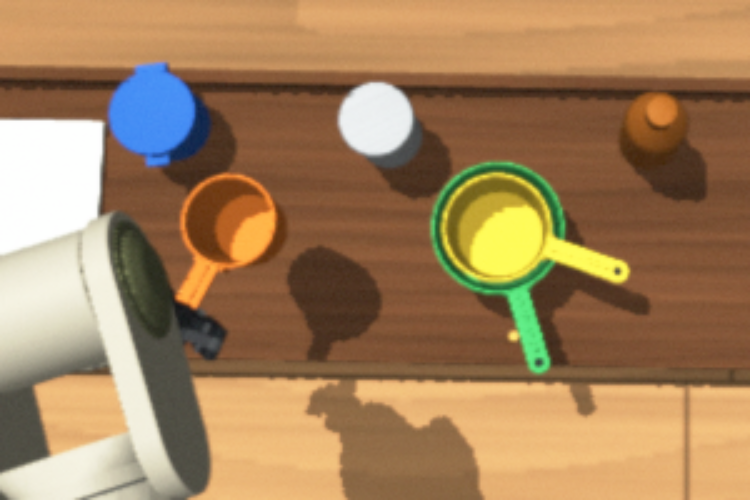

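Orange is held and level at crop (228,222). Yellow sits concentric in green at (497,228), its handle about 52° from green's. Moving orange over.

```bash
python3 -m creep '[{"jaw":1,"travel":[0,0,0],"roll":-0.14},{"jaw":1,"travel":[0,0,0],"roll":-0.28},{"jaw":1,"travel":[0,0,0],"roll":-0.419},{"jaw":1,"travel":[5,-30,0],"roll":-0.419},{"jaw":1,"travel":[11,-70,0],"roll":-0.419},{"jaw":1,"travel":[17,-110,0],"roll":-0.419},{"jaw":1,"travel":[23,-150,0],"roll":-0.419},{"jaw":1,"travel":[29,-180,0],"roll":-0.419},{"jaw":1,"travel":[31,-195,0],"roll":-0.419},{"jaw":1,"travel":[31,-195,0],"roll":-0.419},{"jaw":1,"travel":[31,-195,0],"roll":-0.419}]'
python3 - <<'E'
from h import *
for n in("top","side"):
    p,d=get_image(n)
    cup(n,p,d,"orange",(.569,.028),.268); cup(n,p,d,"green",(.569,.028),.145);cup(n,p,d,"yellow",(.569,.028),.151)
    cv2.imwrite(f"pics/{n}6.png",cv2.resize(p[120:320,170:470,::-1],None,fx=2.5,fy=2.5))
E
```

```text
time_s: 11.65
position: [0.5085, 0.095, 0.4333]
tool_rot: [[-0.687, 0.727, -0.001], [0.727, 0.687, 0.0], [0.001, -0.001, -1.0]]
ft_force: [0.4, 0.4, -0.7]
grip_width: 0.017
gripper_force: 97.9
top orange 4895 zmin/max [0.065 0.267] c [0.5698 0.0295] r 0.0385 89 rimz 0.2655 ang -176.4 out 0.087 hz 0.516
top green 509 zmin/max [0.072 0.164] c [0.5681 0.0279] r 0.0632 123 rimz 0.1446 ang -161.5 out 0.143 hz 0.155
top yellow 670 zmin/max [0.07  0.505] c [0.559 0.012] r 0.0495 70 rimz 0.1527 ang -107.0 out 0.114 hz 0.163
side orange 2924 zmin/max [0.065 0.286] c [0.5595 0.0965] r 0.0408 50 rimz 0.2705 ang 176.6 out 0.078 hz 0.283
side green 653 zmin/max [0.074 0.161] c [0.5692 0.0298] r 0.063 92 rimz 0.1429 ang -161.9 out 0.143 hz 0.154
side yellow 767 zmin/max [0.078 0.168] c [0.5708 0.0291] r 0.0519 139 rimz 0.1495 ang -110.8 out 0.133 hz 0.161
```

View pics/top6.png

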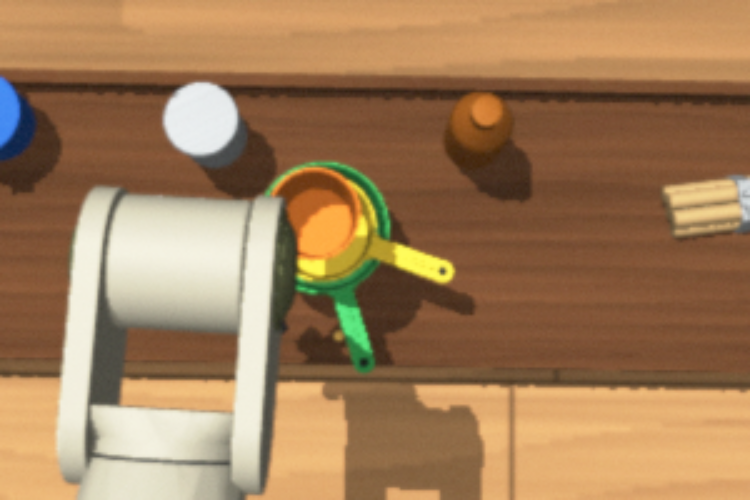

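Orange hangs over the nest; the calibrated centre is within 2 mm of yellow's, and the visible offset in the picture is parallax. Lowering.

```bash
python3 -m creep '[{"jaw":1,"travel":[0,-1,-20],"roll":0},{"jaw":1,"travel":[0,-1,-40],"roll":0},{"jaw":1,"travel":[0,-1,-55],"roll":0},{"jaw":1,"travel":[0,-1,-70],"roll":0},{"jaw":1,"travel":[0,-1,-80],"roll":0},{"jaw":1,"travel":[0,-1,-90],"roll":0},{"jaw":1,"travel":[0,-1,-98],"roll":0},{"jaw":1,"travel":[0,-1,-104],"roll":0},{"jaw":1,"travel":[0,-1,-104],"roll":0},{"jaw":1,"travel":[0,-1,-104],"roll":0}]'; python3 -m creep '[{"jaw":1,"travel":[0,0,-2],"roll":0},{"jaw":1,"travel":[0,0,-4],"roll":0},{"jaw":1,"travel":[0,0,-4],"roll":0}]'; python3 -m creep '[{"jaw":1,"travel":[0,0,-1],"roll":0},{"jaw":1,"travel":[0,0,-2],"roll":0},{"jaw":1,"travel":[0,0,-2],"roll":0}]'
python3 - <<'E'
from h import *
p,d=get_image("top")
cup("top",p,d,"orange",(.569,.028),.157); cup("top",p,d,"green",(.569,.028),.145);cup("top",p,d,"yellow",(.569,.028),.151)
E
```

```text
time_s: 12.75
position: [0.5087, 0.0935, 0.33]
tool_rot: [[-0.687, 0.727, 0.001], [0.727, 0.687, -0.0], [-0.0, 0.0, -1.0]]
ft_force: [-0.1, 0.5, -0.0]
grip_width: 0.0171
gripper_force: 97.9
time_s: 13.05
position: [0.5085, 0.0935, 0.3256]
tool_rot: [[-0.687, 0.727, -0.0], [0.727, 0.687, 0.0], [0.0, -0.0, -1.0]]
ft_force: [1.2, -0.3, -1.6]
grip_width: 0.017
gripper_force: 97.9
time_s: 13.35
position: [0.5086, 0.0935, 0.3237]
tool_rot: [[-0.687, 0.727, -0.0], [0.727, 0.687, -0.0], [-0.0, -0.0, -1.0]]
ft_force: [0.2, -0.6, -0.6]
grip_width: 0.0171
gripper_force: 97.9
top orange 4835 zmin/max [0.065 0.158] c [0.57  0.028] r 0.0387 107 rimz 0.1562 ang -174.9 out 0.054 hz 0.402
top green 575 zmin/max [0.07  0.163] c [0.5676 0.0278] r 0.0634 161 rimz 0.1449 ang -161.6 out 0.143 hz 0.155
top yellow 678 zmin/max [0.069 0.393] c [0.5687 0.0273] r 0.0513 199 rimz 0.1505 ang -109.9 out 0.132 hz 0.161
```

Orange is down to within about 1 mm. One more small step, then I'll release and retreat.

```bash
python3 -m creep '[{"jaw":1,"travel":[0,0,-1],"roll":0},{"jaw":1,"travel":[0,0,-1.5],"roll":0},{"jaw":0.4,"travel":[0,0,-1.5],"roll":0},{"jaw":0.1,"travel":[0,0,-1.5],"roll":0},{"jaw":0.1,"travel":[0,0,-1.5],"roll":0},{"jaw":0.1,"travel":[0,0,-1.5],"roll":0},{"jaw":0.1,"travel":[0,0,15],"roll":0},{"jaw":0.1,"travel":[0,0,40],"roll":0},{"jaw":0.1,"travel":[0,0,80],"roll":0},{"jaw":0.1,"travel":[0,0,125],"roll":0}]'; python3 -m creep '[{"jaw":0.1,"travel":[-40,40,0],"roll":0},{"jaw":0.1,"travel":[-70,80,0],"roll":0},{"jaw":0.1,"travel":[-80,120,0],"roll":0},{"jaw":0.1,"travel":[-80,160,0],"roll":0},{"jaw":0.1,"travel":[-80,200,0],"roll":0},{"jaw":0.1,"travel":[-80,200,0],"roll":0}]'
python3 - <<'E'
from h import *
for n in("top","side"):
    p,d=get_image(n)
    cup(n,p,d,"orange",(.569,.028),.157); cup(n,p,d,"green",(.569,.028),.145);cup(n,p,d,"yellow",(.569,.028),.151)
    cv2.imwrite(f"pics/{n}7.png",p[:,:,::-1])
    if n=="top":
        for nm,(u,v) in dict(bottle=(362,167),jar=(250,167),tub=(161,165)).items():
            m=np.zeros(d.shape,bool); m[v-3:v+4,u-3:u+4]=1; print(nm,pts("top",p,d,m).mean(0).round(3))
E
```

```text
time_s: 14.4
position: [0.5084, 0.0934, 0.4494]
tool_rot: [[-0.687, 0.727, -0.002], [0.727, 0.687, 0.0], [0.002, -0.002, -1.0]]
ft_force: [1.2, -0.3, 0.1]
grip_width: 0.0386
gripper_force: 0.0
time_s: 15.0
position: [0.4279, 0.2968, 0.4483]
tool_rot: [[-0.69, 0.724, -0.0], [0.724, 0.69, 0.001], [0.001, 0.0, -1.0]]
ft_force: [0.3, -1.3, -0.5]
grip_width: 0.0382
gripper_force: 0.0
top orange 6688 zmin/max [0.065 0.171] c [0.5691 0.0286] r 0.0392 174 rimz 0.1568 ang 133.1 out 0.121 hz 0.168
top green 646 zmin/max [0.074 0.163] c [0.5683 0.0272] r 0.0629 205 rimz 0.1446 ang -161.9 out 0.144 hz 0.156
top yellow 762 zmin/max [0.069 0.169] c [0.5687 0.0274] r 0.0513 235 rimz 0.1505 ang -109.7 out 0.132 hz 0.162
bottle [ 0.663 -0.118  0.224]
jar [0.671 0.147 0.166]
tub [0.678 0.372 0.14 ]
side orange few 0 702
side green few 3 4
side yellow few 0 14
```

View pics/top7.png

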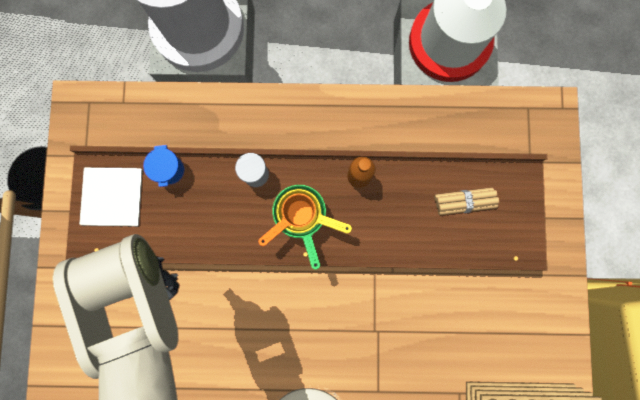

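View pics/side7.png

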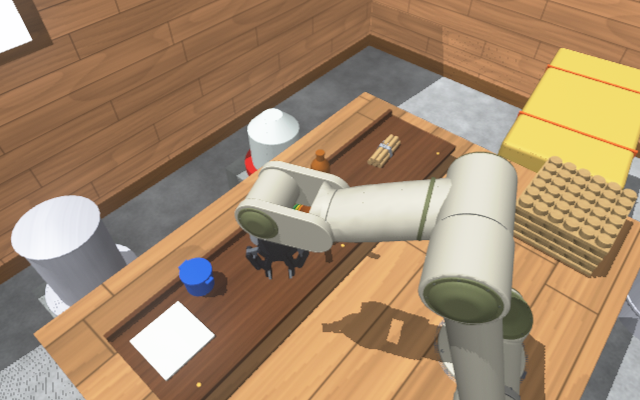

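The top view shows all three cups concentric at (299,212), with rims at 0.1446, 0.1505 and 0.1568 m. That is 6 mm steps, so they are fully seated. The other objects haven't moved, and the gripper is clear.

```bash
python3 -c "
from rig import close_job
print(close_job())"
```

```text
the job is handed in; nothing more can be done
None
```

The job is handed in: yellow stands fully seated in green and orange in yellow, upright and concentric; green, the jar, bottle and tub measured unmoved, and the dowels and tile look unmoved.

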